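Transfer the vaccine vials to the working rack in reverse order

TASK

Move the four vaccine vials from the grey delivery rack into the white working rack, one to each pocket, in reverse order: the vial that starts next to the delivery rack's black end block goes into the working pocket farthest from the working rack's black end block, the next one beside it, and so on, until the vial that starts farthest from the block stands next to the working rack's block. Keep the vials upright all the way, and leave each one standing on the floor of its pocket, released and at rest.

Things in the scene. Friction and masses are not known exactly. Their poses are not given: they have to be found in the camera images.
- delivery_rack: Grey fixed rack holding the vials: four square pockets in a row, 50 mm wide inside, 10 mm deep, floor 4 mm and rim 14 mm above the table, walls 4 mm. Origin: on the table under the row's middle; y along the row, pocket centres at x=0, y=-81, -27, 27, 81 mm. A black end block 58x24x30 mm closes the +y end (y=122). An 8 mm high ledge along the -x side reaches x=-49 mm.
- working_rack: White fixed rack, empty at the start: four square pockets in a row, 50 mm wide inside, 10 mm deep, floor 4 mm and rim 14 mm above the table, walls 4 mm. Origin: on the table under the row's middle; y along the row, pocket centres at x=0, y=-81, -27, 27, 81 mm. A black end block 58x24x30 mm closes the +y end (y=122). An 8 mm high ledge along the -x side reaches x=-49 mm.
- vial_blue: Glass vaccine vial with blue label and cap: upright, round, 66 mm high; body 32 mm in diameter up to 44 mm, shoulder above, cap 25 mm in diameter; 35 to 70 g. Origin: centre of its underside; z up its axis. Starts in the delivery rack pocket beside the blue tag, up to 6 mm off the pocket's centre.
- vial_green: Glass vaccine vial with green label and cap: upright, round, 66 mm high; body 32 mm in diameter up to 44 mm, shoulder above, cap 25 mm in diameter; 35 to 70 g. Origin: centre of its underside; z up its axis. Starts in the delivery rack pocket beside the green tag, up to 6 mm off the pocket's centre.
- vial_yellow: Glass vaccine vial with yellow label and cap: upright, round, 66 mm high; body 32 mm in diameter up to 44 mm, shoulder above, cap 25 mm in diameter; 35 to 70 g. Origin: centre of its underside; z up its axis. Starts in the delivery rack pocket beside the yellow tag, up to 6 mm off the pocket's centre.
- vial_purple: Glass vaccine vial with purple label and cap: upright, round, 66 mm high; body 32 mm in diameter up to 44 mm, shoulder above, cap 25 mm in diameter; 35 to 70 g. Origin: centre of its underside; z up its axis. Starts in the delivery rack pocket beside the purple tag, up to 6 mm off the pocket's centre.
- tag_blue: Flat blue tag, 16 x 34 mm, 3 mm thick, fixed on the ledge of the delivery rack beside the pocket in which the blue vial starts; it stays there and marks that pocket afterwards. Origin: centre of its underside, 39 mm from the pocket's centre on the rack's -x side and 8 mm above the table.
- tag_green: Flat green tag, 16 x 34 mm, 3 mm thick, fixed on the ledge of the delivery rack beside the pocket in which the green vial starts; it stays there and marks that pocket afterwards. Origin: centre of its underside, 39 mm from the pocket's centre on the rack's -x side and 8 mm above the table.
- tag_yellow: Flat yellow tag, 16 x 34 mm, 3 mm thick, fixed on the ledge of the delivery rack beside the pocket in which the yellow vial starts; it stays there and marks that pocket afterwards. Origin: centre of its underside, 39 mm from the pocket's centre on the rack's -x side and 8 mm above the table.
- tag_purple: Flat purple tag, 16 x 34 mm, 3 mm thick, fixed on the ledge of the delivery rack beside the pocket in which the purple vial starts; it stays there and marks that pocket afterwards. Origin: centre of its underside, 39 mm from the pocket's centre on the rack's -x side and 8 mm above the table.

How it is judged:
At the end, for the whole second after the job is handed in: Each vial stands upright (within 0.12 rad) on the floor of the working-rack pocket that mirrors its starting pocket (within 14 mm of the pocket's centre along each rack axis, underside less than 9 mm above the table), released and at rest (((y of tag_blue in the frame of delivery_rack between -0.096 and -0.066 m and y of vial_blue in the frame of working_rack between 0.067 and 0.095 m) or (y of tag_blue in the frame of delivery_rack between -0.042 and -0.012 m and y of vial_blue in the frame of working_rack between 0.013 and 0.041 m) or (y of tag_blue in the frame of delivery_rack between 0.012 and 0.042 m and y of vial_blue in the frame of working_rack between -0.041 and -0.013 m) or (y of tag_blue in the frame of delivery_rack between 0.066 and 0.096 m and y of vial_blue in the frame of working_rack between -0.095 and -0.067 m)) and x of vial_blue in the frame of working_rack between -0.014 and 0.014 m and z of each of vial_blue, vial_green, vial_yellow, vial_purple in the frame of working_rack below 0.009 m and angle between each of vial_blue, vial_green, vial_yellow, vial_purple's own z axis and vertical below 0.12 rad and linear speed of each of vial_blue, vial_green, vial_yellow, vial_purple below 0.02 m/s and contact force between each of vial_blue, vial_green, vial_yellow, vial_purple and the fingers below 0.1 N and ((y of tag_green in the frame of delivery_rack between -0.096 and -0.066 m and y of vial_green in the frame of working_rack between 0.067 and 0.095 m) or (y of tag_green in the frame of delivery_rack between -0.042 and -0.012 m and y of vial_green in the frame of working_rack between 0.013 and 0.041 m) or (y of tag_green in the frame of delivery_rack between 0.012 and 0.042 m and y of vial_green in the frame of working_rack between -0.041 and -0.013 m) or (y of tag_green in the frame of delivery_rack between 0.066 and 0.096 m and y of vial_green in the frame of working_rack between -0.095 and -0.067 m)) and x of vial_green in the frame of working_rack between -0.014 and 0.014 m and ((y of tag_yellow in the frame of delivery_rack between -0.096 and -0.066 m and y of vial_yellow in the frame of working_rack between 0.067 and 0.095 m) or (y of tag_yellow in the frame of delivery_rack between -0.042 and -0.012 m and y of vial_yellow in the frame of working_rack between 0.013 and 0.041 m) or (y of tag_yellow in the frame of delivery_rack between 0.012 and 0.042 m and y of vial_yellow in the frame of working_rack between -0.041 and -0.013 m) or (y of tag_yellow in the frame of delivery_rack between 0.066 and 0.096 m and y of vial_yellow in the frame of working_rack between -0.095 and -0.067 m)) and x of vial_yellow in the frame of working_rack between -0.014 and 0.014 m and ((y of tag_purple in the frame of delivery_rack between -0.096 and -0.066 m and y of vial_purple in the frame of working_rack between 0.067 and 0.095 m) or (y of tag_purple in the frame of delivery_rack between -0.042 and -0.012 m and y of vial_purple in the frame of working_rack between 0.013 and 0.041 m) or (y of tag_purple in the frame of delivery_rack between 0.012 and 0.042 m and y of vial_purple in the frame of working_rack between -0.041 and -0.013 m) or (y of tag_purple in the frame of delivery_rack between 0.066 and 0.096 m and y of vial_purple in the frame of working_rack between -0.095 and -0.067 m)) and x of vial_purple in the frame of working_rack between -0.014 and 0.014 m); the robot touches nothing.
It fails at once if the blue vial is tipped by more than 0.7 rad (angle between vial_blue's own z axis and vertical above 0.7 rad).
It fails at once if the green vial is tipped by more than 0.7 rad (angle between vial_green's own z axis and vertical above 0.7 rad).
It fails at once if the yellow vial is tipped by more than 0.7 rad (angle between vial_yellow's own z axis and vertical above 0.7 rad).
It fails at once if the purple vial is tipped by more than 0.7 rad (angle between vial_purple's own z axis and vertical above 0.7 rad).
It also fails if it takes over 112 s, if anything falls off the work surface, if the arm or the gripper's body presses on something with over 40 N, if the wrist force passes 120 N, or if a joint passes its speed limit or range.

ROBOT

A 6-joint arm with a two-finger parallel gripper is mounted at the origin on the work surface. World frame = base frame: x ahead of the robot, y to its left, z up, the work surface at z = 0. Lengths are in m, angles in rad, forces in N, time in s.
With the tool pointing down it reaches from about 0.275 to 0.85 m from the base axis. Payload 5.2 kg.
Tool frame: the origin (TCP) lies midway between the tips of the shut fingers; the grasp point (between the pads) lies manip.grip_depth behind it (manip.grip_depth is the distance from the TCP to the grasp point, in m); z points along the fingers, y is the direction in which the jaws open and shut (so a half turn about z gives the same grasp; the last joint's range is limited). The gripper opens to 85 mm and grips with 20 to 120 N. Pads are 22 mm wide; open, the fingers measure 114 mm over their backs; the gripper's body (76 mm by 85 mm) begins 54 mm behind the grasp point. The pads swing forward as they close: fully open they stand 13 mm farther back than shut.
Start: joints at [1.098, 0.259, 1.535, -0, 1.348, -0.203], TCP at [0.147, 0.53, 0.209] pointing down, gripper open.
Joint ranges: [-3.14, 3.14], [-0.91, 2.08], [0.19, 2.58], [-1.22, 4.36], [0.22, 2.71], [-3.12, 3.12]. Speed limits (rad/s): [2.57, 2.57, 3.14, 3.14, 3.14, 3.14].

INTERFACE

Orientations are given as a unit quaternion [x, y, z, w].
In Python, from cell import manip gives the robot as it stands. The module is installed in compiled form; this text tells all that it offers.
- The arm moves only by the tool step_arm, never from a script. Its argument "motion" is a list of rows, each an object with "twist": the turn, a rotation vector about the tool's x, y, z in degrees, a list of three; "offset": the shift along the tool's x, y, z in mm, a list of three; "hand": the opening in per cent of the stroke, from 0 (shut) to 100 (fully open). In form: [{"twist": [rx, ry, rz], "offset": [dx, dy, dz], "hand": hand}, ...]. A call has exactly 8 rows; each row is the pose to reach, as a shift and turn from the pose commanded when the call began, along the tool's axes at that moment; what a row does not reach only later rows make up. A row lasts 1/10 s, in which the tool goes at most 50 mm and 8.59 degrees, less where a joint would pass 70% of its speed; a pose out of reach is approached as far as the arm can. A call with a gripper value outside its range is refused whole. The fingers move at their own pace and stop on an object; "newtons" is the grip in N (left out, the last holds). Time passes only in rows, so rows that repeat a pose let the fingers close, or fill a call up. It gives the time, the measured TCP pose, the force and the opening at its end, in the units of the state.
- manip.state(): the state, without advancing time (a new reading comes with each control period).
- manip.capture(name): name is "scene" or "top" or "wrist"; returns a dict with "color" (420x560x3 uint8, blue, green, red), "camera_matrix" (3x3 intrinsics, pixels), "D" ([k1, k2, p1, p2, k3] as OpenCV has them; the pictures are not rectified), "world_to_cam" (4x4, takes a point from world to camera coordinates). Camera axes: x right, y down, z forward; pixel columns grow to the right and rows downward; lengths in m; the calibration is good to about 2 mm. A picture is of the moment at which its call begins. There is no depth.
- manip.close_job(): hands the job in, once; it reports no verdict.
Trained networks look in the newest picture that a camera, given by its name, has taken for a name from the list of things; names that differ only in an ending like _2 or _b are one class to them, and where a whole thing is asked for, a point or a joint stands for the part that bears it (a point fixed in the world has none). Each returns a list of dicts, best first, with "conf" (0 to 1); they miss things now and then, are a little off and sometimes report something else, mostly with a low value. They report only what shows in the picture. A call takes as long as a camera call.
- manip.silhouettes(name, camera): "mask" (420x560 bool, what is visible of it) and "point" ([column, row] in pixels, amid what is visible of it).
The state is a dict: "time_s": time; "joint_positions": joint angles; "qd": joint speeds; "joint_torque": joint torques, N m; "tcp_pos": TCP position; "ee_rot": TCP orientation; "contact_force": force on the tool from outside, world axes, zero at the start; "torque": the same for the moment, N m; "grip_width": finger opening in m.
Only numpy, scipy, OpenCV 4.12 (cv2) and the standard library are available. Lean on these libraries where they do the work, as an engineer would, in place of code of your own. Each camera call takes 0.05 s, during which the arm holds its last target. There are 200 camera calls.

## Working session

There is one attempt and no reset: what is moved stays moved. The work goes in short steps, Python scripts to look and compute and a tool call to move; the robot and the scene stay as the last step left them, time stands still between calls to the robot, and variables do not carry over. Pictures are saved under pics/ and viewed, on a budget of 14 in all, crops included, one or two more only if the job needs it, and the job is handed in when it is done.

Besides the shell and the picture viewer there is one more tool, called by a JSON object that holds its "fn" and its "kwargs", one argument or row to a line. step_arm: Moves the arm, as the interface text tells. Its arguments: {"type":"object","properties":{"motion":{"type":"array"},"newtons":{"type":"number"}},"required":["motion"]}

```bash
mkdir -p pics; python3 - <<'E'
from cell import manip
import cv2
for n in("scene","top"):
    c=manip.capture(n); cv2.imwrite(f"pics/{n}0.png",c["color"])
    print(n,c["camera_matrix"].round(1).tolist(),c["D"],c["world_to_cam"].round(3).tolist())
print(manip.state(),manip.grip_depth)
for n in ["delivery_rack","working_rack"]+[a+"_"+b for a in("vial","tag") for b in("blue","green","yellow","purple")]:
    print(n,[(round(d["conf"],2),[round(float(v)) for v in d["point"]],int(d["mask"].sum())) for d in manip.silhouettes(n,"top")])
E
```

```text
scene [[412.2, 0.0, 280.1], [0.0, 412.2, 209.3], [0.0, 0.0, 1.0]] [-0.07538761  0.          0.          0.          0.        ] [[0.772, 0.636, 0.014, -0.409], [0.465, -0.549, -0.695, -0.233], [-0.434, 0.543, -0.719, 1.025], [0.0, 0.0, 0.0, 1.0]]
top [[471.7, 0.0, 268.3], [0.0, 471.7, 204.3], [0.0, 0.0, 1.0]] [-0.09976911  0.          0.          0.          0.        ] [[-0.019, -0.999, 0.037, -0.016], [-0.999, 0.018, -0.037, 0.508], [0.036, -0.038, -0.999, 0.869], [0.0, 0.0, 0.0, 1.0]]
{'time_s': 0.1, 'joint_positions': array([ 1.09819928e+00,  2.59299283e-01,  1.53596064e+00, -4.87133520e-06,
        1.34797022e+00, -2.02801268e-01]), 'qd': array([-2.93371136e-05, -4.35433905e-04, -3.15360975e-03, -6.10483960e-04,
       -7.34646752e-04,  4.00082396e-04]), 'joint_torque': array([ 1.42682016e-03, -4.46971643e+01, -2.91246217e+01, -3.66503846e-04,
        6.35765522e-03,  4.76490629e-05]), 'tcp_pos': array([0.14634536, 0.52966262, 0.20864736]), 'ee_rot': array([ 1.34488547e-01,  9.90914810e-01, -7.73288216e-04, -2.69023155e-04]), 'contact_force': array([-0.33694678, -0.39931464,  0.89850863]), 'torque': array([-0.01703113,  0.05772441,  0.02753105]), 'grip_width': 0.08534261133820921} 0.0187
delivery_rack [(0.67, [357, 186], 3008)]
working_rack [(0.57, [359, 197], 154)]
vial_blue [(0.92, [412, 159], 375), (0.74, [333, 209], 162)]
vial_green [(0.78, [384, 168], 362)]
vial_yellow [(0.68, [327, 180], 300), (0.3, [388, 192], 133), (0.2, [382, 171], 390)]
vial_purple [(0.55, [356, 176], 305)]
tag_blue [(0.71, [417, 182], 141)]
tag_green []
tag_yellow [(0.52, [361, 184], 3219), (0.47, [139, 211], 5492)]
tag_purple [(0.71, [361, 197], 116), (0.66, [360, 185], 3355)]
```

View pics/top0.png

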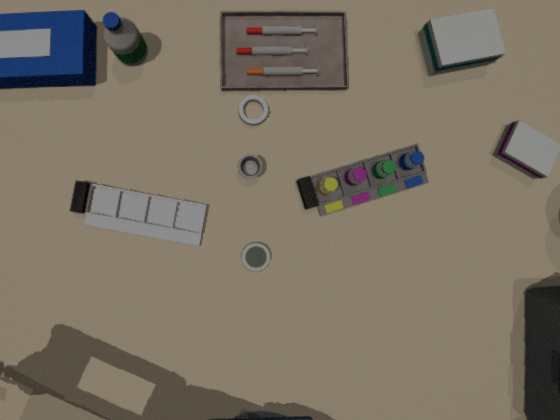

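View pics/scene0.png

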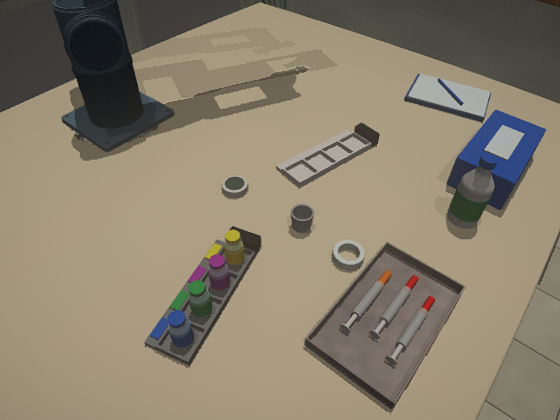

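The delivery rack is at the right (block at ~308,192; yellow, purple, green and blue going away from it). The working rack is at the left (block at ~80,197), empty, with small cups between the two. Next I'll measure both racks and the vials.

```bash
cat > h.py <<'E'
import numpy as np, cv2
from scipy.spatial.transform import Rotation as R
from cell import manip
def toworld(c,pts,z):
    """pixels -> world xy on plane z"""
    u=cv2.undistortPoints(np.float64(pts).reshape(-1,1,2),c["camera_matrix"],c["D"])[:,0]
    M=c["world_to_cam"]; Rt=M[:3,:3].T; o=-Rt@M[:3,3]
    d=np.c_[u,np.ones(len(u))]@M[:3,:3]
    return o[:2]+d[:,:2]*((z-o[2])/d[:,2:])
def topix(c,P):
    M=c["world_to_cam"]
    return cv2.projectPoints(np.float64(P).reshape(-1,1,3),cv2.Rodrigues(M[:3,:3])[0],M[:3,3],c["camera_matrix"],c["D"])[0][:,0]
def colour(img,name,smin=110):
    lo={"yellow":(22,38),"green":(45,80),"blue":(105,130),"purple":(138,168)}[name]
    hsv=cv2.cvtColor(img,cv2.COLOR_BGR2HSV)
    return cv2.inRange(hsv,(lo[0],smin,60),(lo[1],255,255))
def blobs(m,amin=20):
    n,_,s,ce=cv2.connectedComponentsWithStats(m)
    return [(int(s[i,4]),ce[i].round(1).tolist()) for i in range(1,n) if s[i,4]>amin]
def ortho(c,x0,x1,y0,y1,z,mm=0.5):
    """picture of the plane z; rows: x falling from x1, columns: y falling from y1"""
    xs=np.arange(x1,x0,-mm/1e3); ys=np.arange(y1,y0,-mm/1e3)
    X,Y=np.meshgrid(xs,ys,indexing="ij")
    p=topix(c,np.c_[X.ravel(),Y.ravel(),np.full(X.size,z)]).reshape(*X.shape,2).astype(np.float32)
    return cv2.remap(c["color"],p[...,0],p[...,1],cv2.INTER_CUBIC)
def rack(name): 
    import json; return json.load(open("racks.json"))[name]
def pocket(name,y,x=0):
    o=rack(name); c,s=np.cos(o[2]),np.sin(o[2]); return np.array([o[0]+c*x-s*y,o[1]+s*x+c*y])
def go(x,y,z,yaw):
    """offset mm, twist deg from now; yaw = world angle of the jaw (tool y) axis, mod pi; tool down"""
    s=manip.state(); q=R.from_quat(s["ee_rot"]); m=q.as_matrix()
    best=None
    for k in(0,np.pi):
        a=yaw+k; yy=np.array([np.cos(a),np.sin(a),0]); zz=np.array([0,0,-1.]); xx=np.cross(yy,zz)
        T=R.from_matrix(np.c_[xx,yy,zz]); t=(q.inv()*T).as_rotvec(degrees=True)
        if best is None or np.linalg.norm(t)<np.linalg.norm(best): best=t
    print("offset",(m.T@(np.array([x,y,z])-s["tcp_pos"])*1e3).round(1),"twist",best.round(2),"tcp",s["tcp_pos"].round(4),"j6",s["joint_positions"][5].round(2))
E
python3 - <<'E'
from h import *
c=manip.capture("top")
for n in("yellow","purple","green","blue"):
    for a,p in blobs(colour(c["color"],n)):
        print(n,a,p,"cap",toworld(c,[p],.066)[0].round(4),"tag",toworld(c,[p],.011)[0].round(4))
o=[ortho(c,*b,.012,.5) for b in((.40,.56,.12,.41),(.46,.62,-.33,-.02))]
w=min(i.shape[1] for i in o)
cv2.imwrite("pics/o.png",np.vstack([i[:,:w] for i in o]))
for q in((80,197),(308,192)): print("block",toworld(c,[q],.03)[0])
W=toworld(c,[(88,187),(206,203),(200,243),(85,225)],.012); print(W.round(3).tolist())
E
```

```text
yellow 164 [330.4, 183.7] cap [ 0.5397 -0.133 ] tag [ 0.5439 -0.1425]
yellow 43 [320.5, 187.8] cap [ 0.5327 -0.1153] tag [ 0.5365 -0.1236]
yellow 157 [333.3, 206.2] cap [ 0.5    -0.1372] tag [ 0.5016 -0.1469]
purple 154 [359.5, 173.7] cap [ 0.5566 -0.1854] tag [ 0.562  -0.1984]
purple 143 [360.5, 197.8] cap [ 0.5139 -0.186 ] tag [ 0.5165 -0.199 ]
green 143 [388.5, 166.5] cap [ 0.5688 -0.2383] tag [ 0.575  -0.2548]
green 132 [387.0, 189.5] cap [ 0.5279 -0.2342] tag [ 0.5313 -0.2505]
blue 3932 [47.3, 43.7] cap [0.8017 0.3693] tag [0.8235 0.3935]
blue 201 [110.5, 19.8] cap [0.8423 0.2543] tag [0.8668 0.2708]
blue 144 [416.8, 157.6] cap [ 0.5843 -0.2908] tag [ 0.5915 -0.3108]
blue 142 [413.4, 181.3] cap [ 0.5418 -0.283 ] tag [ 0.5462 -0.3025]
block [0.52618341 0.31900096]
block [ 0.52787984 -0.09750039]
[[0.546, 0.31], [0.512, 0.09], [0.438, 0.103], [0.475, 0.316]]
```

View pics/o.png

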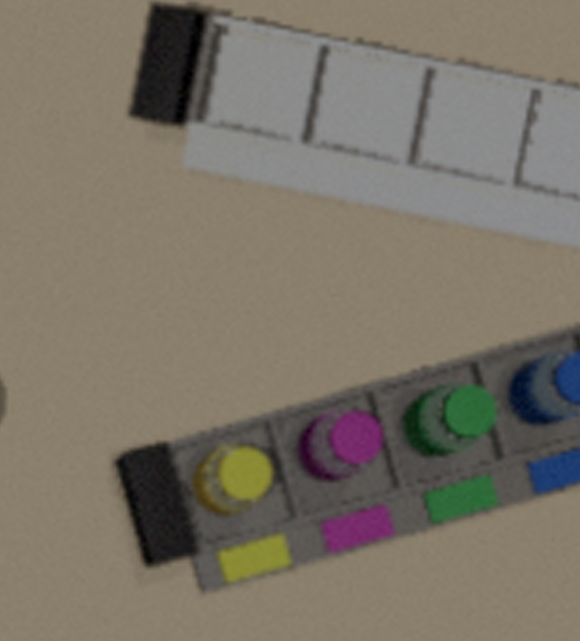

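```bash
python3 - <<'E'
from h import *
import json
c=manip.capture("top")
b=(.40,.60,.05,.36); o=ortho(c,*b,.012,.5); hsv=cv2.cvtColor(o,cv2.COLOR_BGR2HSV)
m=cv2.inRange(hsv,(0,0,95),(180,40,255)); m=cv2.morphologyEx(m,cv2.MORPH_CLOSE,np.ones((25,25)));
n,l,s,_=cv2.connectedComponentsWithStats(m); k=1+np.argmax(s[1:,4]); m=np.uint8(l==k)*255
m=cv2.morphologyEx(m,cv2.MORPH_OPEN,np.ones((15,15)))
r=cv2.minAreaRect(cv2.findContours(m,0,2)[0][0]); print(r)
bx=cv2.boxPoints(r); W=np.c_[b[1]-bx[:,1]*.0005,b[3]-bx[:,0]*.0005]
cen=W.mean(0); e=[W[1]-W[0],W[2]-W[1]]; ly=max(e,key=np.linalg.norm); ly*=np.sign(ly[1])
th=np.arctan2(-ly[0],ly[1]); w=[*(cen+.010*np.array([np.cos(th),np.sin(th)])),th]
t=np.array([[.5016,-.1469],[.5165,-.199],[.5313,-.2505],[.5462,-.3025]]); d=t[0]-t[3]; td=np.arctan2(-d[0],d[1])
dl=[*(t.mean(0)+.039*np.array([np.cos(td),np.sin(td)])),td]
json.dump(dict(working=list(map(float,w)),delivery=list(map(float,dl))),open("racks.json","w"))
print("w",w,np.degrees(th),"d",dl,np.degrees(td))
print("blockw",pocket("working",.122),"blockd",pocket("delivery",.122))
img=c["color"].copy()
for n,yd in(("yellow",.081),("purple",.027),("green",-.027),("blue",-.081)):
    P=pocket("delivery",yd); q=ortho(c,P[0]-.03,P[0]+.03,P[1]-.03,P[1]+.03,.066,.5)
    mm=colour(q,n); v=cv2.cvtColor(q,cv2.COLOR_BGR2HSV)[...,2]; mm[v<.8*np.percentile(v[mm>0],90)]=0
    mm=cv2.morphologyEx(mm,cv2.MORPH_OPEN,np.ones((9,9)))
    ct=max(cv2.findContours(mm,0,2)[0],key=cv2.contourArea); (x,y),rad=cv2.minEnclosingCircle(ct); M=cv2.moments(ct); x,y=M["m10"]/M["m00"],M["m01"]/M["m00"]
    V=np.array([P[0]+.03-y*.0005,P[1]+.03-x*.0005]); print(n,"pocket",P.round(4),"cap",V.round(4),"r",rad/2,M["m00"]/4)
def dot(P,col): 
    for u in topix(c,P): cv2.circle(img,tuple(int(round(v)) for v in u),1,col,-1)
for nm in("working","delivery"):
    for y in(-.081,-.027,.027,.081,.122): 
        dot([[*pocket(nm,y),.004 if y<.1 else .03]],(0,0,255))
        dot([[*pocket(nm,y+a,e),.014] for a in(-.025,.025) for e in(-.025,.025)] if y<.1 else [[*pocket(nm,y,0),.03]],(0,255,255))
cv2.imwrite("pics/chk.png",cv2.resize(img[130:260,60:440],None,fx=2.1,fy=2.1,interpolation=cv2.INTER_NEAREST))
Y=pocket("delivery",.081); go(*Y,.15,dl[2])
E
```

```text
((310.42303466796875, 213.12843322753906), (445.040771484375, 161.5234832763672), 11.496563911437988)
w [np.float32(0.50323516), np.float32(0.20279542), np.float32(-0.20065278)] -11.496556 d [np.float64(0.5613903283645716), np.float64(-0.21397905755102897), np.float64(0.2791482670838237)] 15.994017562293777
blockw [0.52755087 0.32234769] blockd [ 0.52777482 -0.09670162]
yellow pocket [ 0.5391 -0.1361] cap [ 0.5396 -0.1331] r 12.3928804397583 442.375
purple pocket [ 0.554 -0.188] cap [ 0.5565 -0.1853] r 12.156915664672852 421.625
green pocket [ 0.5688 -0.2399] cap [ 0.569  -0.2388] r 11.939492225646973 405.125
blue pocket [ 0.5837 -0.2918] cap [ 0.5848 -0.2914] r 12.072786331176758 407.75
offset [-555.9 -537.5   59.4] twist [ 0.   -0.   58.55] tcp [0.1466 0.5301 0.2094] j6 -0.2
```

View pics/chk.png

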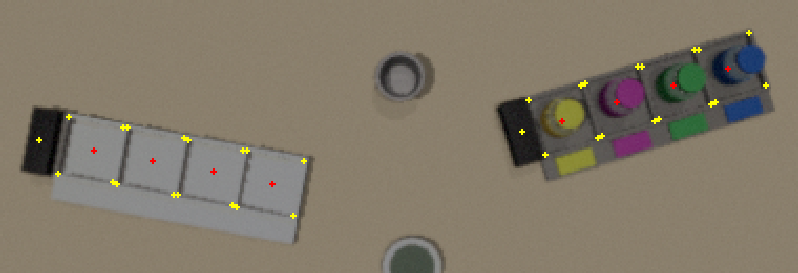

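The projected pockets and blocks line up with the picture on both racks. Moving above the yellow vial.

{"fn": "step_arm", "kwargs": {
  "motion": [
    {"twist":[0,0,58.5],"offset":[-556,-538,59],"hand":100},
    {"twist":[0,0,58.5],"offset":[-556,-538,59],"hand":100},
    {"twist":[0,0,58.5],"offset":[-556,-538,59],"hand":100},
    {"twist":[0,0,58.5],"offset":[-556,-538,59],"hand":100},
    {"twist":[0,0,58.5],"offset":[-556,-538,59],"hand":100},
    {"twist":[0,0,58.5],"offset":[-556,-538,59],"hand":100},
    {"twist":[0,0,58.5],"offset":[-556,-538,59],"hand":100},
    {"twist":[0,0,58.5],"offset":[-556,-538,59],"hand":100}
  ],
  "newtons": 30
}}

```text
time_s: 1.5
tcp_pos: [0.3497, 0.1847, 0.1793]
ee_rot: [0.603, 0.798, 0.001, 0.0]
contact_force: [0.6, 0.6, 0.1]
grip_width: 0.0857
```

```bash
python3 -c "
from h import *
go(.5393,-.134,.15,.279)"
```

```text
offset [-358.4   95.3   29.4] twist [ 0.08 -0.   -0.13] tcp [0.3497 0.1847 0.1793] j6 -0.07
```

{"fn": "step_arm", "kwargs": {
  "motion": [
    {"twist":[0,0,0],"offset":[-358,95,29],"hand":100},
    {"twist":[0,0,0],"offset":[-358,95,29],"hand":100},
    {"twist":[0,0,0],"offset":[-358,95,29],"hand":100},
    {"twist":[0,0,0],"offset":[-358,95,29],"hand":100},
    {"twist":[0,0,0],"offset":[-358,95,29],"hand":100},
    {"twist":[0,0,0],"offset":[-358,95,29],"hand":100},
    {"twist":[0,0,0],"offset":[-358,95,29],"hand":100},
    {"twist":[0,0,0],"offset":[-358,95,29],"hand":100}
  ]
}}

```text
time_s: 2.3
tcp_pos: [0.541, -0.1357, 0.1495]
ee_rot: [0.603, 0.798, -0.0, 0.001]
contact_force: [-0.3, 0.6, 0.1]
grip_width: 0.0855
```

```bash
python3 -c "
from h import *
go(.5393,-.134,.017,.279)
c=manip.capture('wrist'); i=c['color']
for n,p in (('yellow',(.5396,-.1331)),('purple',(.5565,-.1853))):
  u=topix(c,[[*p,.07]])[0]; print(n,u,[(a,b,toworld(c,[b],.07)[0].round(4)) for a,b in blobs(colour(i,n),200)]); cv2.circle(i,tuple(int(v) for v in u),3,(0,0,255),-1)
cv2.imwrite('pics/w1.png',i)"
```

```text
offset [  2.4  -1.2 132.5] twist [ 0.04  0.1  -0.11] tcp [ 0.541  -0.1357  0.1495] j6 -0.72
yellow [282.73619547 211.00687124] [(1034, [282.0, 203.1], array([ 0.5372, -0.1268])), (594, [241.8, 196.9], array([ 0.5044, -0.1307]))]
purple [285.04006359 270.89913895] [(424, [243.7, 246.6], array([ 0.5162, -0.1728])), (487, [284.0, 269.9], array([ 0.5554, -0.1846]))]
```

View pics/w1.png

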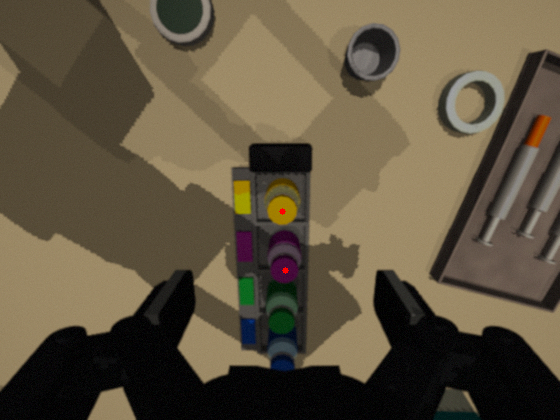

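The predicted cap positions (283,211 and 285,271) sit on the cap centres in the wrist picture, so the calibration holds. Descending on yellow.

{"fn": "step_arm", "kwargs": {
  "motion": [
    {"twist":[0,0,0],"offset":[4,-1,30],"hand":100},
    {"twist":[0,0,0],"offset":[4,-1,70],"hand":100},
    {"twist":[0,0,0],"offset":[4,-1,105],"hand":100},
    {"twist":[0,0,0],"offset":[4,-1,125],"hand":100},
    {"twist":[0,0,0],"offset":[4,-1,133],"hand":100},
    {"twist":[0,0,0],"offset":[4,-1,133],"hand":60},
    {"twist":[0,0,0],"offset":[4,-1,133],"hand":20},
    {"twist":[0,0,0],"offset":[4,-1,133],"hand":15}
  ],
  "newtons": 25
}}

```text
time_s: 3.15
tcp_pos: [0.5382, -0.1282, 0.0186]
ee_rot: [0.601, 0.799, 0.0, 0.001]
contact_force: [-0.7, -0.3, -0.3]
grip_width: 0.0439
```

{"fn": "step_arm", "kwargs": {
  "motion": [
    {"twist":[0,0,0],"offset":[0,0,0],"hand":15},
    {"twist":[0,0,0],"offset":[0,0,0],"hand":15},
    {"twist":[0,0,0],"offset":[0,0,0],"hand":15},
    {"twist":[0,0,0],"offset":[0,0,-5],"hand":15},
    {"twist":[0,0,0],"offset":[0,0,-20],"hand":15},
    {"twist":[0,0,0],"offset":[0,0,-50],"hand":15},
    {"twist":[0,0,0],"offset":[0,0,-80],"hand":15},
    {"twist":[0,0,0],"offset":[0,0,-90],"hand":15}
  ]
}}

```text
time_s: 3.95
tcp_pos: [0.5388, -0.1286, 0.1103]
ee_rot: [0.601, 0.799, 0.001, 0.003]
contact_force: [1.1, 0.1, -0.5]
grip_width: 0.0302
```

```bash
python3 -c "
from h import *
print(manip.state()['grip_width'])
for p in ((-.081,0),(-.027,0),(.027,0),(.081,0)): P=pocket('working',p[0]); print(P); go(*P,.11,rack('working')[2])
c=manip.capture('wrist'); cv2.imwrite('pics/w2.png',c['color'])"
```

```text
0.030174823674225224
[0.48709113 0.12342054]
offset [256.5  20.   -0.5] twist [ 0.27  0.14 27.54] tcp [ 0.5388 -0.1286  0.1103] j6 -0.72
[0.49785382 0.17633713]
offset [304.3  44.9  -0.6] twist [ 0.27  0.14 27.54] tcp [ 0.5388 -0.1286  0.1103] j6 -0.72
[0.50861651 0.22925371]
offset [352.2  69.9  -0.7] twist [ 0.27  0.14 27.54] tcp [ 0.5388 -0.1286  0.1103] j6 -0.72
[0.51937919 0.28217029]
offset [400.1  94.9  -0.7] twist [ 0.27  0.14 27.54] tcp [ 0.5388 -0.1286  0.1103] j6 -0.72
```

View pics/w2.png

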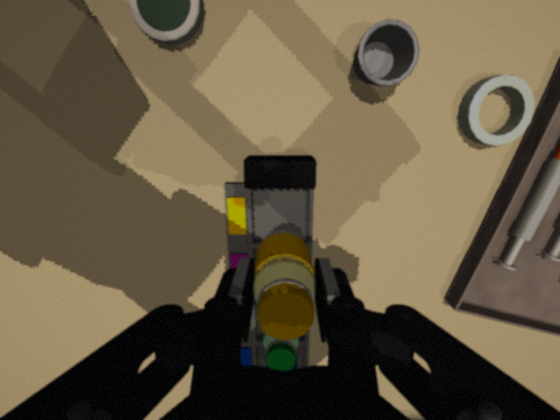

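```bash
python3 -c "
from h import *
go(*pocket('working',-.077),.11,rack('working')[2])"
```

```text
offset [260.1  21.7  -0.4] twist [ 0.31  0.16 27.54] tcp [ 0.539  -0.1286  0.1105] j6 -0.72
```

{"fn": "step_arm", "kwargs": {
  "motion": [
    {"twist":[0,0,4],"offset":[20,2,0],"hand":15},
    {"twist":[0,0,9],"offset":[60,5,0],"hand":15},
    {"twist":[0,0,14],"offset":[105,9,0],"hand":15},
    {"twist":[0,0,19],"offset":[150,13,0],"hand":15},
    {"twist":[0,0,24],"offset":[195,17,0],"hand":15},
    {"twist":[0,0,27.5],"offset":[235,20,0],"hand":15},
    {"twist":[0,0,27.5],"offset":[255,21,0],"hand":15},
    {"twist":[0,0,27.5],"offset":[260,22,0],"hand":15}
  ]
}}

```text
time_s: 4.8
tcp_pos: [0.4844, 0.1303, 0.1057]
ee_rot: [0.773, 0.634, -0.001, -0.001]
contact_force: [0.0, 0.2, -0.2]
grip_width: 0.0304
```

```bash
python3 -c "
from h import *
c=manip.capture('wrist'); c=manip.capture('top');cv2.imwrite('pics/t2.png',cv2.resize(c['color'][120:270,40:280],None,fx=2.5,fy=2.5))
go(*pocket('working',-.077),.019,rack('working')[2])"
```

```text
offset [-0.7  2.5 87.1] twist [-0.08  0.03  0.15] tcp [0.4857 0.1286 0.1061] j6 0.23
```

View pics/t2.png

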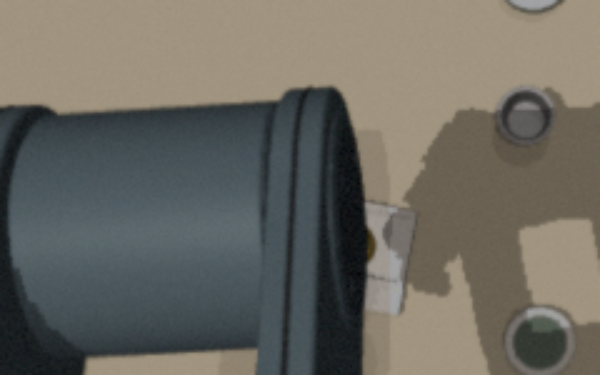

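The arm hides most of the top view (yellow only just shows at ~368,245). The measured TCP is within 2.5 mm of target, so I'm lowering.

{"fn": "step_arm", "kwargs": {
  "motion": [
    {"twist":[0,0,0],"offset":[-1,2,15],"hand":15},
    {"twist":[0,0,0],"offset":[-1,2,40],"hand":15},
    {"twist":[0,0,0],"offset":[-1,2,62],"hand":15},
    {"twist":[0,0,0],"offset":[-1,2,76],"hand":15},
    {"twist":[0,0,0],"offset":[-1,2,83],"hand":15},
    {"twist":[0,0,0],"offset":[-1,2,86],"hand":15},
    {"twist":[0,0,0],"offset":[-1,2,87],"hand":15},
    {"twist":[0,0,0],"offset":[-1,2,87],"hand":15}
  ]
}}

```text
time_s: 5.7
tcp_pos: [0.4887, 0.1265, 0.0205]
ee_rot: [0.774, 0.633, 0.0, 0.0]
contact_force: [0.7, 0.1, 0.4]
grip_width: 0.0303
```

```bash
python3 -c "
from h import *
c=manip.capture('scene');cv2.imwrite('pics/s2.png',cv2.resize(c['color'][100:220,220:420],None,fx=3,fy=3))
go(*pocket('working',-.077),.019,rack('working')[2]);print(manip.state()['contact_force'])"
```

```text
offset [ 0.6 -1.   1.6] twist [ 0.07 -0.02  0.03] tcp [0.4888 0.1266 0.0206] j6 0.23
[-0.79044776 -0.60451884 -0.85957569]
```

View pics/s2.png

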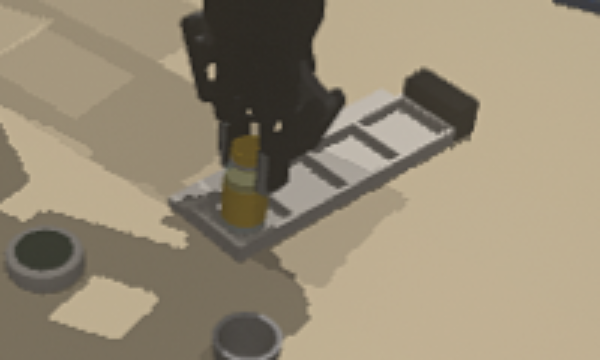

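Yellow stands in the end pocket. Lowering 2 mm, releasing and rising.

{"fn": "step_arm", "kwargs": {
  "motion": [
    {"twist":[0,0,0],"offset":[0,0,2],"hand":15},
    {"twist":[0,0,0],"offset":[0,0,2],"hand":30},
    {"twist":[0,0,0],"offset":[0,0,2],"hand":60},
    {"twist":[0,0,0],"offset":[0,0,2],"hand":100},
    {"twist":[0,0,0],"offset":[0,0,2],"hand":100},
    {"twist":[0,0,0],"offset":[0,0,-20],"hand":100},
    {"twist":[0,0,0],"offset":[0,0,-65],"hand":100},
    {"twist":[0,0,0],"offset":[0,0,-110],"hand":100}
  ]
}}

```text
time_s: 6.55
tcp_pos: [0.487, 0.1267, 0.1304]
ee_rot: [0.774, 0.633, -0.001, -0.001]
contact_force: [0.8, -1.2, 0.4]
grip_width: 0.0852
```

```bash
python3 -c "
from h import *
manip.capture('wrist');c=manip.capture('wrist')
print([(a,b,toworld(c,[b],.07)[0].round(4)) for a,b in blobs(colour(c['color'],'yellow'),200)],topix(c,[[*pocket('working',-.081),.07]]))
go(.5562,-.1848,.115,.279)"
```

```text
[(987, [277.7, 219.0], array([0.4881, 0.1279]))] [[277.61086145 224.45963154]]
offset [-293.   124.1   21.7] twist [  0.68   0.   -27.43] tcp [0.4924 0.127  0.1361] j6 0.23
```

{"fn": "step_arm", "kwargs": {
  "motion": [
    {"twist":[0,0,-5],"offset":[-40,17,5],"hand":100},
    {"twist":[0,0,-11],"offset":[-85,36,10],"hand":100},
    {"twist":[0,0,-17],"offset":[-130,55,15],"hand":100},
    {"twist":[0,0,-22],"offset":[-175,74,18],"hand":100},
    {"twist":[0,0,-27.5],"offset":[-220,93,20],"hand":100},
    {"twist":[0,0,-27.5],"offset":[-262,111,20],"hand":100},
    {"twist":[0,0,-27.5],"offset":[-293,124,20],"hand":100},
    {"twist":[0,0,-27.5],"offset":[-293,124,20],"hand":100}
  ]
}}

```text
time_s: 7.45
tcp_pos: [0.552, -0.1898, 0.1091]
ee_rot: [0.603, 0.798, -0.001, 0.001]
contact_force: [0.3, 1.1, 0.1]
grip_width: 0.0855
```

```bash
python3 -c "
from h import *
for i in range(4):
  manip.capture('wrist');go(.5562,-.1848,.0165,.279)"
```

```text
offset [ 0.8  5.5 92.4] twist [-0.04 -0.04 -0.15] tcp [ 0.5512 -0.1871  0.1089] j6 -0.8
offset [-1.1  5.5 92.5] twist [-0.06 -0.09 -0.05] tcp [ 0.5508 -0.1854  0.109 ] j6 -0.79
offset [-2.1  5.3 92.6] twist [-0.06 -0.1   0.03] tcp [ 0.5507 -0.1843  0.1092] j6 -0.79
offset [-2.7  5.  92.9] twist [-0.05 -0.09  0.09] tcp [ 0.5508 -0.1837  0.1094] j6 -0.79
```

{"fn": "step_arm", "kwargs": {
  "motion": [
    {"twist":[0,0,0],"offset":[-3,5,25],"hand":100},
    {"twist":[0,0,0],"offset":[-3,5,55],"hand":100},
    {"twist":[0,0,0],"offset":[-3,5,78],"hand":100},
    {"twist":[0,0,0],"offset":[-3,5,89],"hand":100},
    {"twist":[0,0,0],"offset":[-3,5,93],"hand":100},
    {"twist":[0,0,0],"offset":[-3,5,93],"hand":60},
    {"twist":[0,0,0],"offset":[-3,5,93],"hand":20},
    {"twist":[0,0,0],"offset":[-3,5,93],"hand":15}
  ]
}}

```text
time_s: 8.45
tcp_pos: [0.558, -0.1869, 0.0183]
ee_rot: [0.601, 0.799, 0.0, 0.001]
contact_force: [0.3, -0.6, 0.0]
grip_width: 0.044
```

```bash
python3 -c "
from h import *
for i in range(6): manip.capture('wrist')
go(.5562,-.1848,.0165,.279);print(manip.state()['grip_width'])"
```

```text
offset [ 2.6 -0.8  1.6] twist [0.07 0.08 0.05] tcp [ 0.5577 -0.1871  0.0181] j6 -0.79
0.030508845161199945
```

```bash
python3 -c "
from h import *
go(*pocket('working',-.0296),.108,rack('working')[2])"
```

```text
offset [363.4  41.8 -90.4] twist [ 0.09  0.06 27.53] tcp [ 0.5577 -0.1871  0.0181] j6 -0.79
```

{"fn": "step_arm", "kwargs": {
  "motion": [
    {"twist":[0,0,0],"offset":[0,0,-10],"hand":15},
    {"twist":[0,0,0],"offset":[0,0,-35],"hand":15},
    {"twist":[0,0,0],"offset":[0,0,-65],"hand":15},
    {"twist":[0,0,0],"offset":[5,0,-90],"hand":15},
    {"twist":[0,0,3],"offset":[30,3,-92],"hand":15},
    {"twist":[0,0,7],"offset":[70,8,-92],"hand":15},
    {"twist":[0,0,11],"offset":[115,13,-92],"hand":15},
    {"twist":[0,0,15],"offset":[160,18,-92],"hand":15}
  ]
}}

```text
time_s: 9.55
tcp_pos: [0.5297, -0.0266, 0.1095]
ee_rot: [0.702, 0.712, 0.0, 0.0]
contact_force: [0.6, 0.2, -0.8]
grip_width: 0.0302
```

```bash
python3 -c "
from h import *
manip.capture('wrist')
go(*pocket('working',-.0296),.108,rack('working')[2]);print(manip.state()['grip_width'])"
```

```text
offset [193.7 -27.2   2.2] twist [-0.18 -0.27 12.25] tcp [ 0.5271 -0.0195  0.1092] j6 -0.27
0.030163221004318855
```

{"fn": "step_arm", "kwargs": {
  "motion": [
    {"twist":[0,0,4],"offset":[40,-6,2],"hand":15},
    {"twist":[0,0,8],"offset":[85,-12,2],"hand":15},
    {"twist":[0,0,12.3],"offset":[130,-18,2],"hand":15},
    {"twist":[0,0,12.3],"offset":[165,-24,2],"hand":15},
    {"twist":[0,0,12.3],"offset":[186,-26,2],"hand":15},
    {"twist":[0,0,12.3],"offset":[194,-27,2],"hand":15},
    {"twist":[0,0,12.3],"offset":[194,-27,2],"hand":15},
    {"twist":[0,0,12.3],"offset":[194,-27,2],"hand":15}
  ]
}}

```text
time_s: 10.4
tcp_pos: [0.4999, 0.1648, 0.1071]
ee_rot: [0.773, 0.634, -0.0, 0.0]
contact_force: [-0.2, -0.3, -0.4]
grip_width: 0.0302
```

```bash
python3 -c "
from h import *
for i in range(4):manip.capture('wrist')
go(*pocket('working',-.0296),.0185,rack('working')[2])"
```

```text
offset [ 8.6 -4.4 88.5] twist [-0.    0.01  0.15] tcp [0.5    0.1645 0.107 ] j6 0.3
```

{"fn": "step_arm", "kwargs": {
  "motion": [
    {"twist":[0,0,0],"offset":[9,-4,10],"hand":15},
    {"twist":[0,0,0],"offset":[9,-4,30],"hand":15},
    {"twist":[0,0,0],"offset":[9,-4,50],"hand":15},
    {"twist":[0,0,0],"offset":[9,-4,62],"hand":15},
    {"twist":[0,0,0],"offset":[9,-4,66],"hand":15},
    {"twist":[0,0,0],"offset":[9,-4,66],"hand":15},
    {"twist":[0,0,0],"offset":[9,-4,66],"hand":15},
    {"twist":[0,0,0],"offset":[9,-4,66],"hand":15}
  ]
}}

```text
time_s: 11.4
tcp_pos: [0.4983, 0.1754, 0.0419]
ee_rot: [0.773, 0.634, 0.001, 0.0]
contact_force: [-0.1, -0.2, -1.5]
grip_width: 0.0301
```

```bash
python3 -c "
from h import *
for i in range(4):manip.capture('wrist')
go(*pocket('working',-.0296),.0180,rack('working')[2])"
```

```text
offset [-1.6 -0.2 23.5] twist [ 0.05 -0.02  0.24] tcp [0.4978 0.1753 0.0415] j6 0.32
```

{"fn": "step_arm", "kwargs": {
  "motion": [
    {"twist":[0,0,0],"offset":[-2,0,12],"hand":15},
    {"twist":[0,0,0],"offset":[-2,0,20],"hand":15},
    {"twist":[0,0,0],"offset":[-2,0,24],"hand":15},
    {"twist":[0,0,0],"offset":[-2,0,24],"hand":15},
    {"twist":[0,0,0],"offset":[-2,0,24],"hand":30},
    {"twist":[0,0,0],"offset":[-2,0,24],"hand":60},
    {"twist":[0,0,0],"offset":[-2,0,24],"hand":100},
    {"twist":[0,0,0],"offset":[-2,0,24],"hand":100}
  ]
}}

```text
time_s: 12.4
tcp_pos: [0.497, 0.1732, 0.0165]
ee_rot: [0.773, 0.634, -0.0, -0.0]
contact_force: [-0.2, -0.4, 0.0]
grip_width: 0.0729
```

```bash
python3 -c "
from h import *
print(manip.state()['grip_width'])
go(.5688,-.2383,.11,.279)"
```

```text
0.07286456477009026
offset [-389.6  150.8  -93.5] twist [-3.000e-02  1.000e-02 -2.725e+01] tcp [0.497  0.1732 0.0165] j6 0.32
```

{"fn": "step_arm", "kwargs": {
  "motion": [
    {"twist":[0,0,0],"offset":[0,0,-15],"hand":100},
    {"twist":[0,0,0],"offset":[0,0,-60],"hand":100},
    {"twist":[0,0,0],"offset":[0,0,-97],"hand":100},
    {"twist":[0,0,-5],"offset":[-25,10,-97],"hand":100},
    {"twist":[0,0,-10],"offset":[-70,27,-97],"hand":100},
    {"twist":[0,0,-15],"offset":[-115,44,-97],"hand":100},
    {"twist":[0,0,-20],"offset":[-160,62,-97],"hand":100},
    {"twist":[0,0,-25],"offset":[-205,79,-97],"hand":100}
  ]
}}

```text
time_s: 13.2
tcp_pos: [0.5347, -0.045, 0.1138]
ee_rot: [0.616, 0.788, 0.0, 0.0]
contact_force: [1.0, -0.3, -0.2]
grip_width: 0.0852
```

```bash
python3 -c "
from h import *
manip.capture('wrist')
go(.5688,-.2383,.11,.279)"
```

```text
offset [-187.8  -14.1    5. ] twist [ 0.05  0.32 -1.89] tcp [ 0.5367 -0.0527  0.114 ] j6 -0.55
```

{"fn": "step_arm", "kwargs": {
  "motion": [
    {"twist":[0,0,-1],"offset":[-45,-3,2],"hand":100},
    {"twist":[0,0,-2],"offset":[-92,-7,4],"hand":100},
    {"twist":[0,0,-2],"offset":[-138,-10,4],"hand":100},
    {"twist":[0,0,-2],"offset":[-170,-13,4],"hand":100},
    {"twist":[0,0,-2],"offset":[-184,-14,4],"hand":100},
    {"twist":[0,0,-2],"offset":[-184,-14,4],"hand":100},
    {"twist":[0,0,-2],"offset":[-184,-14,4],"hand":100},
    {"twist":[0,0,-2],"offset":[-184,-14,4],"hand":100}
  ]
}}

```text
time_s: 14.05
tcp_pos: [0.5644, -0.2232, 0.1099]
ee_rot: [0.603, 0.798, 0.0, -0.001]
contact_force: [-0.7, 0.9, 0.2]
grip_width: 0.0855
```

```bash
python3 -c "
from h import *
for i in range(4):c=manip.capture('wrist')
go(.5688,-.2383,.017,.279)
i=c['color'];u=topix(c,[[.5688,-.2383,.07],[.5846,-.2911,.07]])
for p in u: cv2.circle(i,tuple(int(v) for v in p),3,(0,0,255),-1)
cv2.imwrite('pics/w3.png',i)"
```

```text
offset [-14.9  -0.   93.3] twist [ 0.01  0.   -0.15] tcp [ 0.5648 -0.224   0.1103] j6 -0.84
```

View pics/w3.png

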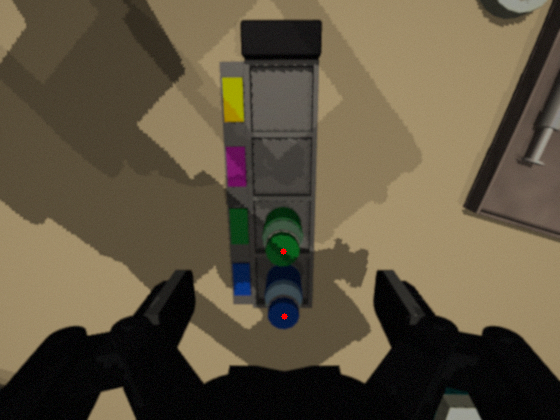

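The green and blue caps are where predicted (283,251 and 284,316), and the yellow and purple pockets are empty. Grasping green.

{"fn": "step_arm", "kwargs": {
  "motion": [
    {"twist":[0,0,0],"offset":[-15,0,25],"hand":100},
    {"twist":[0,0,0],"offset":[-15,0,55],"hand":100},
    {"twist":[0,0,0],"offset":[-15,0,78],"hand":100},
    {"twist":[0,0,0],"offset":[-15,0,89],"hand":100},
    {"twist":[0,0,0],"offset":[-15,0,93],"hand":100},
    {"twist":[0,0,0],"offset":[-15,0,93],"hand":60},
    {"twist":[0,0,0],"offset":[-15,0,93],"hand":20},
    {"twist":[0,0,0],"offset":[-15,0,93],"hand":15}
  ]
}}

```text
time_s: 15.05
tcp_pos: [0.5696, -0.2401, 0.0184]
ee_rot: [0.604, 0.797, 0.0, 0.001]
contact_force: [-0.5, 0.2, 0.1]
grip_width: 0.0443
```

```bash
python3 -c "
from h import *
for i in range(6): manip.capture('wrist')
go(.5688,-.2383,.0165,.279);print(manip.state()['grip_width'])
go(*pocket('working',.027),.11,rack('working')[2])"
```

```text
offset [ 2.  -0.   1.7] twist [ 0.07  0.09 -0.24] tcp [ 0.5694 -0.2402  0.0182] j6 -0.85
0.030316010535008542
offset [468.2  69.  -92.5] twist [ 0.09  0.07 27.24] tcp [ 0.5694 -0.2402  0.0182] j6 -0.85
```

{"fn": "step_arm", "kwargs": {
  "motion": [
    {"twist":[0,0,0],"offset":[0,0,-10],"hand":15},
    {"twist":[0,0,0],"offset":[0,0,-35],"hand":15},
    {"twist":[0,0,0],"offset":[0,0,-65],"hand":15},
    {"twist":[0,0,0],"offset":[5,0,-90],"hand":15},
    {"twist":[0,0,3],"offset":[30,4,-95],"hand":15},
    {"twist":[0,0,7],"offset":[70,10,-95],"hand":15},
    {"twist":[0,0,11],"offset":[115,17,-95],"hand":15},
    {"twist":[0,0,15],"offset":[162,24,-95],"hand":15}
  ]
}}

```text
time_s: 16.15
tcp_pos: [0.5475, -0.0761, 0.1125]
ee_rot: [0.704, 0.71, 0.0, 0.0]
contact_force: [1.6, 0.8, -0.1]
grip_width: 0.0302
```

```bash
python3 -c "
from h import *
manip.capture('wrist')
go(*pocket('working',.025),.110,rack('working')[2]);print(manip.state()['grip_width'])"
```

```text
offset [295.8 -34.5   3.9] twist [-0.18 -0.3  11.97] tcp [ 0.5451 -0.0682  0.1122] j6 -0.34
0.030230109974495493
```

{"fn": "step_arm", "kwargs": {
  "motion": [
    {"twist":[0,0,3],"offset":[45,-5,2],"hand":15},
    {"twist":[0,0,6],"offset":[92,-11,2],"hand":15},
    {"twist":[0,0,9],"offset":[139,-17,2],"hand":15},
    {"twist":[0,0,12],"offset":[185,-22,2],"hand":15},
    {"twist":[0,0,12],"offset":[230,-27,2],"hand":15},
    {"twist":[0,0,12],"offset":[270,-32,2],"hand":15},
    {"twist":[0,0,12],"offset":[293,-35,2],"hand":15},
    {"twist":[0,0,12],"offset":[300,-35,2],"hand":15}
  ]
}}

```text
time_s: 17.0
tcp_pos: [0.5081, 0.2248, 0.1103]
ee_rot: [0.772, 0.636, 0.0, -0.0]
contact_force: [-0.2, 0.2, -1.0]
grip_width: 0.0301
```

```bash
python3 -c "
from h import *
for i in range(6):manip.capture('wrist')
go(*pocket('working',.025),.0185,rack('working')[2])"
```

```text
offset [ 6.  -2.3 91.5] twist [-0.    0.03  0.15] tcp [0.5093 0.2209 0.11  ] j6 0.41
```

{"fn": "step_arm", "kwargs": {
  "motion": [
    {"twist":[0,0,0],"offset":[6,-2,10],"hand":15},
    {"twist":[0,0,0],"offset":[6,-2,30],"hand":15},
    {"twist":[0,0,0],"offset":[6,-2,52],"hand":15},
    {"twist":[0,0,0],"offset":[6,-2,65],"hand":15},
    {"twist":[0,0,0],"offset":[6,-2,69],"hand":15},
    {"twist":[0,0,0],"offset":[6,-2,69],"hand":15},
    {"twist":[0,0,0],"offset":[6,-2,69],"hand":15},
    {"twist":[0,0,0],"offset":[6,-2,69],"hand":15}
  ]
}}

```text
time_s: 18.1
tcp_pos: [0.509, 0.2288, 0.042]
ee_rot: [0.773, 0.634, 0.001, 0.0]
contact_force: [-0.4, -0.3, -0.4]
grip_width: 0.0301
```

```bash
python3 -c "
from h import *
for i in range(4):manip.capture('wrist')
go(*pocket('working',.025),.0180,rack('working')[2])"
```

```text
offset [-1.4 -0.1 23.6] twist [ 0.06 -0.03  0.24] tcp [0.5085 0.2287 0.0416] j6 0.42
```

{"fn": "step_arm", "kwargs": {
  "motion": [
    {"twist":[0,0,0],"offset":[-1,0,12],"hand":15},
    {"twist":[0,0,0],"offset":[-1,0,20],"hand":15},
    {"twist":[0,0,0],"offset":[-1,0,24],"hand":15},
    {"twist":[0,0,0],"offset":[-1,0,24],"hand":15},
    {"twist":[0,0,0],"offset":[-1,0,24],"hand":30},
    {"twist":[0,0,0],"offset":[-1,0,24],"hand":60},
    {"twist":[0,0,0],"offset":[-1,0,24],"hand":100},
    {"twist":[0,0,0],"offset":[-1,0,24],"hand":100}
  ]
}}

```text
time_s: 19.1
tcp_pos: [0.5078, 0.2275, 0.0164]
ee_rot: [0.773, 0.634, -0.0, -0.0]
contact_force: [-0.6, 0.5, -0.2]
grip_width: 0.0724
```

```bash
python3 -c "
from h import *
print(manip.state()['grip_width'])
go(.5846,-.2911,.11,.279)"
```

```text
0.07242732069923132
offset [-493.6  176.5  -93.5] twist [-4.000e-02  1.000e-02 -2.725e+01] tcp [0.5078 0.2275 0.0164] j6 0.42
```

{"fn": "step_arm", "kwargs": {
  "motion": [
    {"twist":[0,0,0],"offset":[0,0,-15],"hand":100},
    {"twist":[0,0,0],"offset":[0,0,-60],"hand":100},
    {"twist":[0,0,0],"offset":[0,0,-97],"hand":100},
    {"twist":[0,0,-5],"offset":[-25,9,-97],"hand":100},
    {"twist":[0,0,-10],"offset":[-70,25,-97],"hand":100},
    {"twist":[0,0,-15],"offset":[-115,41,-97],"hand":100},
    {"twist":[0,0,-20],"offset":[-160,57,-97],"hand":100},
    {"twist":[0,0,-25],"offset":[-205,73,-97],"hand":100}
  ]
}}

```text
time_s: 19.9
tcp_pos: [0.5396, 0.0105, 0.1137]
ee_rot: [0.616, 0.788, 0.0, -0.0]
contact_force: [0.3, 0.9, 0.3]
grip_width: 0.0852
```

```bash
python3 -c "
from h import *
manip.capture('wrist')
go(.5846,-.2911,.11,.279)"
```

```text
offset [-295.8  -29.8    5.4] twist [ 0.02  0.3  -1.88] tcp [0.5414 0.003  0.1139] j6 -0.44
```

{"fn": "step_arm", "kwargs": {
  "motion": [
    {"twist":[0,0,-1],"offset":[-45,-4,2],"hand":100},
    {"twist":[0,0,-2],"offset":[-93,-9,4],"hand":100},
    {"twist":[0,0,-2],"offset":[-141,-14,4],"hand":100},
    {"twist":[0,0,-2],"offset":[-189,-19,4],"hand":100},
    {"twist":[0,0,-2],"offset":[-235,-24,4],"hand":100},
    {"twist":[0,0,-2],"offset":[-275,-28,4],"hand":100},
    {"twist":[0,0,-2],"offset":[-303,-31,4],"hand":100},
    {"twist":[0,0,-2],"offset":[-303,-31,4],"hand":100}
  ]
}}

```text
time_s: 20.75
tcp_pos: [0.5814, -0.2938, 0.1091]
ee_rot: [0.605, 0.796, -0.001, 0.0]
contact_force: [0.3, -0.2, -0.2]
grip_width: 0.0851
```

```bash
python3 -c "
from h import *
for i in range(6):c=manip.capture('wrist')
go(.5846,-.2911,.017,.279)"
```

```text
offset [-4.1  2.2 92.9] twist [-0.02 -0.04 -0.16] tcp [ 0.5814 -0.2878  0.1099] j6 -0.91
```

{"fn": "step_arm", "kwargs": {
  "motion": [
    {"twist":[0,0,0],"offset":[-3,2,25],"hand":100},
    {"twist":[0,0,0],"offset":[-3,2,55],"hand":100},
    {"twist":[0,0,0],"offset":[-3,2,78],"hand":100},
    {"twist":[0,0,0],"offset":[-3,2,89],"hand":100},
    {"twist":[0,0,0],"offset":[-3,2,93],"hand":100},
    {"twist":[0,0,0],"offset":[-3,2,93],"hand":60},
    {"twist":[0,0,0],"offset":[-3,2,93],"hand":20},
    {"twist":[0,0,0],"offset":[-3,2,93],"hand":15}
  ]
}}

```text
time_s: 21.85
tcp_pos: [0.585, -0.2923, 0.0185]
ee_rot: [0.604, 0.797, 0.0, 0.001]
contact_force: [-0.2, 0.8, 0.3]
grip_width: 0.0439
```

```bash
python3 -c "
from h import *
for i in range(6): manip.capture('wrist')
go(.5846,-.2911,.0165,.279);print(manip.state()['grip_width'])
go(*pocket('working',.081),.11,rack('working')[2])"
```

```text
offset [1.3 0.2 1.8] twist [ 0.07  0.1  -0.25] tcp [ 0.5848 -0.2924  0.0183] j6 -0.91
0.030316201451251763
offset [570.6  93.  -92.6] twist [ 0.09  0.08 27.23] tcp [ 0.5848 -0.2924  0.0183] j6 -0.91
```

TCP target for blue is rack y = 0.080 (the vial sits 1 mm off in the grip).

{"fn": "step_arm", "kwargs": {
  "motion": [
    {"twist":[0,0,0],"offset":[0,0,-10],"hand":15},
    {"twist":[0,0,0],"offset":[0,0,-35],"hand":15},
    {"twist":[0,0,0],"offset":[0,0,-65],"hand":15},
    {"twist":[0,0,0],"offset":[5,0,-90],"hand":15},
    {"twist":[0,0,3],"offset":[30,5,-95],"hand":15},
    {"twist":[0,0,7],"offset":[70,11,-95],"hand":15},
    {"twist":[0,0,11],"offset":[115,18,-95],"hand":15},
    {"twist":[0,0,15],"offset":[162,26,-95],"hand":15}
  ]
}}

```text
time_s: 22.95
tcp_pos: [0.5648, -0.1277, 0.1124]
ee_rot: [0.704, 0.71, 0.0, 0.0]
contact_force: [1.4, 0.5, -1.5]
grip_width: 0.03
```

```bash
python3 -c "
from h import *
manip.capture('wrist')
go(*pocket('working',.080),.110,rack('working')[2]);print(manip.state()['grip_width'])"
```

```text
offset [400.9 -40.2   4.6] twist [-0.18 -0.32 11.99] tcp [ 0.5628 -0.1194  0.1122] j6 -0.42
0.03035935394311566
```

{"fn": "step_arm", "kwargs": {
  "motion": [
    {"twist":[0,0,2],"offset":[45,-5,2],"hand":15},
    {"twist":[0,0,4],"offset":[92,-9,2],"hand":15},
    {"twist":[0,0,6],"offset":[139,-14,2],"hand":15},
    {"twist":[0,0,8],"offset":[186,-19,2],"hand":15},
    {"twist":[0,0,10],"offset":[233,-23,2],"hand":15},
    {"twist":[0,0,12],"offset":[280,-28,2],"hand":15},
    {"twist":[0,0,12],"offset":[325,-33,2],"hand":15},
    {"twist":[0,0,12],"offset":[360,-36,2],"hand":15}
  ]
}}

```text
time_s: 23.8
tcp_pos: [0.5238, 0.2332, 0.1105]
ee_rot: [0.773, 0.635, 0.0, -0.0]
contact_force: [0.8, -0.7, -1.4]
grip_width: 0.0302
```

```bash
python3 -c "
from h import *
for i in range(6):manip.capture('wrist')
go(*pocket('working',.080),.0185,rack('working')[2])"
```

```text
offset [ 49.4 -15.5  91.5] twist [-0.    0.03  0.22] tcp [0.5247 0.2298 0.1101] j6 0.42
```

{"fn": "step_arm", "kwargs": {
  "motion": [
    {"twist":[0,0,0],"offset":[25,-8,0],"hand":15},
    {"twist":[0,0,0],"offset":[43,-13,0],"hand":15},
    {"twist":[0,0,0],"offset":[49,-15,5],"hand":15},
    {"twist":[0,0,0],"offset":[49,-15,20],"hand":15},
    {"twist":[0,0,0],"offset":[49,-15,45],"hand":15},
    {"twist":[0,0,0],"offset":[49,-15,62],"hand":15},
    {"twist":[0,0,0],"offset":[49,-15,68],"hand":15},
    {"twist":[0,0,0],"offset":[49,-15,68],"hand":15}
  ]
}}

```text
time_s: 24.9
tcp_pos: [0.519, 0.2803, 0.0409]
ee_rot: [0.773, 0.634, -0.001, -0.0]
contact_force: [-0.4, -0.5, -0.9]
grip_width: 0.03
```

```bash
python3 -c "
from h import *
for i in range(6):manip.capture('wrist')
go(*pocket('working',.080),.0180,rack('working')[2])"
```

```text
offset [-0.9 -0.9 25. ] twist [ 0.09 -0.05  0.24] tcp [0.5202 0.2819 0.043 ] j6 0.5
```

{"fn": "step_arm", "kwargs": {
  "motion": [
    {"twist":[0,0,0],"offset":[-1,-1,12],"hand":15},
    {"twist":[0,0,0],"offset":[-1,-1,21],"hand":15},
    {"twist":[0,0,0],"offset":[-1,-1,25],"hand":15},
    {"twist":[0,0,0],"offset":[-1,-1,25],"hand":15},
    {"twist":[0,0,0],"offset":[-1,-1,25],"hand":30},
    {"twist":[0,0,0],"offset":[-1,-1,25],"hand":60},
    {"twist":[0,0,0],"offset":[-1,-1,25],"hand":100},
    {"twist":[0,0,0],"offset":[-1,-1,25],"hand":100}
  ]
}}

```text
time_s: 26.0
tcp_pos: [0.518, 0.2809, 0.0164]
ee_rot: [0.773, 0.634, -0.0, -0.0]
contact_force: [0.0, 0.6, -0.4]
grip_width: 0.0726
```

```bash
python3 -c "
from h import *
print(manip.state()['grip_width'])
go(.43,-.02,.20,.279)"
```

```text
0.0726417760745514
offset [-312.3  -27.7 -183.5] twist [-4.000e-02  1.000e-02 -2.724e+01] tcp [0.518  0.2809 0.0164] j6 0.5
```

Rising straight up, then clearing away to look.

{"fn": "step_arm", "kwargs": {
  "motion": [
    {"twist":[0,0,0],"offset":[0,0,-15],"hand":100},
    {"twist":[0,0,0],"offset":[0,0,-60],"hand":100},
    {"twist":[0,0,0],"offset":[0,0,-105],"hand":100},
    {"twist":[0,0,0],"offset":[0,0,-150],"hand":100},
    {"twist":[0,0,0],"offset":[-40,0,-180],"hand":100},
    {"twist":[0,0,0],"offset":[-88,-5,-180],"hand":100},
    {"twist":[0,0,0],"offset":[-136,-10,-180],"hand":100},
    {"twist":[0,0,0],"offset":[-184,-15,-180],"hand":100}
  ]
}}

```text
time_s: 26.8
tcp_pos: [0.4669, 0.102, 0.1969]
ee_rot: [0.773, 0.635, 0.0, 0.0]
contact_force: [0.8, -0.9, 0.5]
grip_width: 0.0854
```

{"fn": "step_arm", "kwargs": {
  "motion": [
    {"twist":[0,0,0],"offset":[-45,0,0],"hand":100},
    {"twist":[0,0,0],"offset":[-90,0,0],"hand":100},
    {"twist":[0,0,0],"offset":[-135,0,0],"hand":100},
    {"twist":[0,0,0],"offset":[-180,0,0],"hand":100},
    {"twist":[0,0,0],"offset":[-220,0,0],"hand":100},
    {"twist":[0,0,0],"offset":[-240,0,0],"hand":100},
    {"twist":[0,0,0],"offset":[-240,0,0],"hand":100},
    {"twist":[0,0,0],"offset":[-240,0,0],"hand":100}
  ]
}}

```text
time_s: 27.6
tcp_pos: [0.4206, -0.1319, 0.1967]
ee_rot: [0.774, 0.634, 0.0, -0.0]
contact_force: [-0.7, 0.9, 0.0]
grip_width: 0.0853
```

```bash
python3 - <<'E'
from h import *
c=manip.capture("top"); i=c["color"].copy(); o=rack("working"); print(manip.state()["tcp_pos"])
for n,yd in(("yellow",-.081),("purple",-.027),("green",.027),("blue",.081)):
    P=pocket("working",yd); q=ortho(c,P[0]-.03,P[0]+.03,P[1]-.03,P[1]+.03,.07,.5)
    mm=colour(q,n); v=cv2.cvtColor(q,cv2.COLOR_BGR2HSV)[...,2]
    if not mm.any(): print(n,"none");continue
    mm[v<.8*np.percentile(v[mm>0],90)]=0; mm=cv2.morphologyEx(mm,cv2.MORPH_OPEN,np.ones((9,9)))
    ct=max(cv2.findContours(mm,0,2)[0],key=cv2.contourArea); M=cv2.moments(ct)
    d=np.array([.03-M["m01"]/M["m00"]*.0005,.03-M["m10"]/M["m00"]*.0005])
    s,k=np.sin(o[2]),np.cos(o[2]); print(n,"err in rack x,y mm",(1e3*np.array([k*d[0]+s*d[1],-s*d[0]+k*d[1]])).round(1),M["m00"]/4)
a=cv2.resize(i[140:260,50:290],None,fx=2.5,fy=2.5)
b=cv2.resize(manip.capture("scene")["color"][90:210,240:480],None,fx=2.5,fy=2.5)
cv2.imwrite("pics/fin.png",np.vstack([a,b]))
E
```

```text
[ 0.42069828 -0.13124886  0.19668302]
yellow err in rack x,y mm [ 0.9 -1. ] 425.0
purple err in rack x,y mm [-1.4 -1.1] 398.25
green err in rack x,y mm [-1.1 -0.6] 373.25
blue err in rack x,y mm [-1.8 -0.3] 402.25
```

View pics/fin.png

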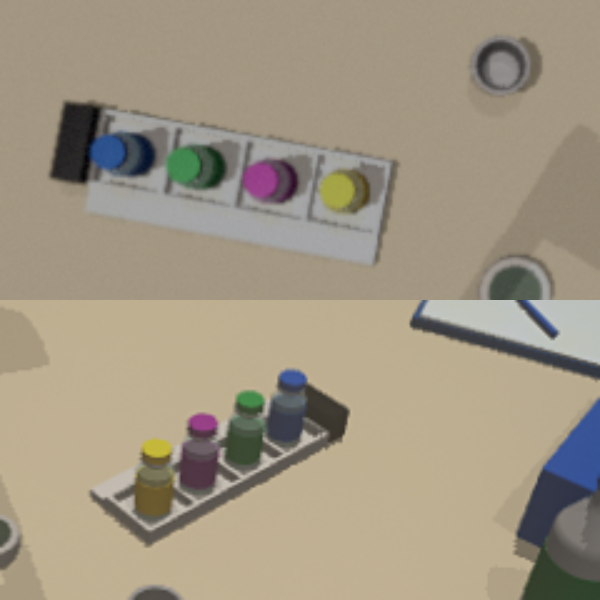

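All four vials stand upright in their pockets. From the block they run blue, green, purple, yellow, and each is within 2 mm of its pocket's centre. Handing in.

```bash
python3 -c "
from cell import manip
print(manip.close_job())"
```

```text
the job is handed in; nothing more can be done
None
```

All four vials are in the working rack in reverse order: blue next to the black block, then green, purple and yellow. I handed the job in at about 28 s on the robot's clock.

In the last top and scene pictures all four stand upright on their pocket floors. Their caps measure within 2 mm of the pocket centres, and the open gripper is well clear of everything. No check failed. The only disagreements were the measured arm position differing from the commanded one by a few mm right after moves, and the gripper reading 30 mm on the 32 mm vials. I corrected the arm position before each lowering; the gripper reading did no harm.

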